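# Close the clay jars with their lids

### The arm

A 6-joint arm with a two-finger parallel gripper is mounted at the origin on a cart in front of the work surface, level with it; the furniture and walls round the work are solid. World frame = base frame: x ahead of the robot, y to its left, z up, the work surface at z = 0. Lengths are in mm, angles in rad, forces in N, time in s.
With the tool pointing down it reaches from about 275 to 825 mm from the base axis. Payload 4.9 kg.
Tool frame: the origin (TCP) lies at the very end of the fingers, on their centre line; the grasp point (between the pads) lies 19 mm behind it; z points along the fingers, y is the line along which they close (so a half turn about z gives the same grasp; the last joint's range is limited). The gripper opens to 85 mm and grips with 20 to 120 N. Pads are 22 mm wide; open, the fingers measure 114 mm over their backs; the gripper's body (76 mm by 85 mm) begins 54 mm behind the grasp point. The pads swing forward as they close: fully open they stand 13 mm farther back than shut.
Start: joints at [-1.304, 0.326, -0.193, 1.052, 0, 1.437], TCP at [214.598, -506.425, 196.481] pointing down, gripper open.
Joint ranges: [-2.65, 2.65], [-0.97, 1.79], [-1.3, 1.35], [-1.93, 2.1], [-1.47, 1.37], [-3.14, 3.14]. Speed limits (rad/s): [2.57, 2.57, 3.14, 3.14, 3.14, 3.14].

### API

Orientations are given as [roll, pitch, yaw] about the fixed x, y, z axes, in that order (R = Rz(yaw) Ry(pitch) Rx(roll)).
In Python, from bench import bot, solve_ik, imaging gives the robot as it stands. Calls block until the motion is done:
- bot.move_ptp(position, orientation): joint-space move of the TCP to a pose.
- bot.movel(position, rot=None, max_speed=150, threshold=None): straight line of the TCP; rot=None keeps the orientation; max_speed is the mean speed in mm/s. With threshold (N) it stops when the force on the tool has changed by that much, and returns True; else False.
- bot.move_j(angles): joint-space move.
- bot.grip(opening, effort=None): opening from 0.0 (shut) to 1.0 (fully open); effort is the grip in N (None keeps the last); returns when the fingers have stopped.
- bot.dwell(seconds).
- solve_ik(position, orientation): joint angles nearest the present ones, or None.
- bot.get_state(): the state.
- imaging.capture(name): name is "scene" or "top" or "wrist"; returns the picture (400x640x3 uint8, blue, green, red); there is no depth.
- imaging.camera_model(name): a dict with "K" (3x3 intrinsics, pixels), "k1" (the pictures are not rectified: a ray, as slopes to the right and down, at radius r is drawn at 1 + k1 r^2 times it, then the intrinsics apply), "position" and "rotation" of the camera in the world. Camera axes: x right, y up, looking along -z (the intrinsics and any distortion apply to the point x, -y, -z); pixel columns grow to the right and rows downward; lengths in mm; the calibration is good to about 2 mm. A picture is of the moment at which its call begins: read the wrist's pose just before it. camera_model takes no time and is no camera call; for the wrist camera it gives the pose at the moment of the call.
A pose or a line that the arm cannot do raises bot.IKError and nothing moves.
- bot.sign_off(): hands the job in; it is judged then, once.
The state is a dict: "t": time; "qpos": joint angles; "joint_velocities": joint speeds; "effort": joint torques, N m; "tcp_pos": TCP position; "orientation": TCP orientation; "contact_force": force on the tool from outside, world axes, zero at the start; "wrist_torque": the same for the moment, N m; "opening": opening from 0.0 (shut) to 1.0 (fully open); "gripper_force": force on a finger pad.
Only numpy, scipy, OpenCV 4.12 (cv2) and the standard library are available. Lean on these libraries where they do the work, as an engineer would, in place of code of your own. Each camera call takes 0.05 s, during which the arm holds its last target. There are 200 camera calls.

### The job

Close the three open terracotta jars where they stand: pick out the three round wooden lids and set each gently on the jar of its own size, small on small, medium on medium, large on large, so that its plug hangs in the mouth and the lid lies flat on the rim. Leave the two square wooden stamps, which have the same knobs, where they are, and leave everything released.

Things in the scene. Friction and masses are not known exactly. Their poses are not given: they have to be found in the camera images.
- lid_small: the small round wooden lid, lying loose on the table right way up, for the small jar: a flat disc of 60 mm diameter, 8 mm thick, on a short plug below it of 26 mm diameter and 8 mm height; an upright round knob of 24 mm diameter on top, in the centre. Origin: centre of the plug's underside; z up; the disc's top is 16 mm above the origin and the knob reaches from 18 to 44 mm above it. 50 to 160 g
- jar_small: the small round terracotta jar, open and empty, standing loose on the table: 52 mm outside diameter, 50 mm tall, wall 5 mm, mouth 42 mm wide. Origin: centre of its underside; z up; the rim is 50 mm above it. With its lid on, the plug hangs in the mouth with 8 mm play all round, the disc lies on the rim and the lid's origin is 42 mm above the jar's. 0.24 to 0.8 kg
- lid_medium: the medium round wooden lid, lying loose on the table right way up, for the medium jar: a flat disc of 80 mm diameter, 8 mm thick, on a short plug below it of 46 mm diameter and 8 mm height; an upright round knob of 24 mm diameter on top, in the centre. Origin: centre of the plug's underside; z up; the disc's top is 16 mm above the origin and the knob reaches from 18 to 44 mm above it. 50 to 160 g
- jar_medium: the medium round terracotta jar, open and empty, standing loose on the table: 72 mm outside diameter, 50 mm tall, wall 5 mm, mouth 62 mm wide. Origin: centre of its underside; z up; the rim is 50 mm above it. With its lid on, the plug hangs in the mouth with 8 mm play all round, the disc lies on the rim and the lid's origin is 42 mm above the jar's. 0.24 to 0.8 kg
- lid_large: the large round wooden lid, lying loose on the table right way up, for the large jar: a flat disc of 100 mm diameter, 8 mm thick, on a short plug below it of 66 mm diameter and 8 mm height; an upright round knob of 24 mm diameter on top, in the centre. Origin: centre of the plug's underside; z up; the disc's top is 16 mm above the origin and the knob reaches from 18 to 44 mm above it. 50 to 160 g
- jar_large: the large round terracotta jar, open and empty, standing loose on the table: 92 mm outside diameter, 50 mm tall, wall 5 mm, mouth 82 mm wide. Origin: centre of its underside; z up; the rim is 50 mm above it. With its lid on, the plug hangs in the mouth with 8 mm play all round, the disc lies on the rim and the lid's origin is 42 mm above the jar's. 0.24 to 0.8 kg
- stamp_a: a square wooden clay stamp, 62 x 62 x 16 mm, with a knob on top like those of the lids; not a lid, to be left alone. Origin: centre of its underside; z up; the knob reaches from 18 to 44 mm above it
- stamp_b: a square wooden clay stamp, 70 x 70 x 16 mm, with a knob on top like those of the lids; not a lid, to be left alone. Origin: centre of its underside; z up; the knob reaches from 18 to 44 mm above it
Things that resemble listed ones, but are neither listed nor needed, are in the scene too. Leave any yellow look-alike of the lid_medium alone.

How it is judged:
By the outcome, as a careful person would: the job done as asked, in the order asked, and still so for the second after the job is handed in, with the robot touching nothing.
It also fails if it takes over 90 s, if anything falls off the work surface, if the arm or the gripper's body presses on something with over 40 N, if the wrist force passes 120 N, or if a joint passes its speed limit or range.

## Working session

There is one attempt and no reset: what is moved stays moved. The work goes in short steps, each a Python script; the robot and the scene stay as the last script left them, time stands still between calls to the robot, and variables do not carry over. Pictures are saved under pics/ and viewed, at most 14 in all, crops included, and the job is handed in when it is done.

```bash
mkdir -p pics; ls; python3 - <<'E'
from bench import bot, solve_ik, imaging
import cv2
for n in("top","scene"):
    cv2.imwrite(f"pics/{n}0.png",imaging.capture(n)); m=imaging.camera_model(n); print(n,m)
print(bot.get_state())
E
```

```text
pics
top {'K': array([[397.02308794,   0.        , 329.60706409],
       [  0.        , 397.02308794, 194.5978995 ],
       [  0.        ,   0.        ,   1.        ]]), 'k1': -0.07398903901110492, 'position': array([ 455.15344191,  -13.73340173, 1112.82385568]), 'rotation': array([ 0.06206633,  0.02411447, -1.54571431])}
scene {'K': array([[439.98402388,   0.        , 319.62711849],
       [  0.        , 439.98402388, 195.26480988],
       [  0.        ,   0.        ,   1.        ]]), 'k1': -0.09782680938399678, 'position': array([ -19.73719499, -891.90153627,  616.84221604]), 'rotation': array([ 1.07583187,  0.00842824, -0.57773562])}
{'t': 0.1, 'qpos': array([-1.30419505e+00,  3.26882992e-01, -1.93489721e-01,  1.05200046e+00,
       -6.88935924e-06,  1.43660247e+00]), 'joint_velocities': array([-0.00031567, -0.00112699,  0.00211214,  0.00133148,  0.00103045,
        0.00047687]), 'effort': array([ 3.57842628e-04, -4.44239116e+01,  2.63038462e+01,  7.87060184e-03,
       -1.50948908e-04,  5.61164683e-06]), 'tcp_pos': array([ 214.44014668, -505.84371388,  195.77076316]), 'orientation': array([-3.14002906e+00, -2.04141518e-04,  4.00794980e-01]), 'contact_force': array([0.44555908, 0.00697364, 0.42584797]), 'wrist_torque': array([-0.00740536, -0.01781402,  0.04618875]), 'gripper_force': 0.0, 'opening': 0.9980577538495744}
```

View pics/top0.png

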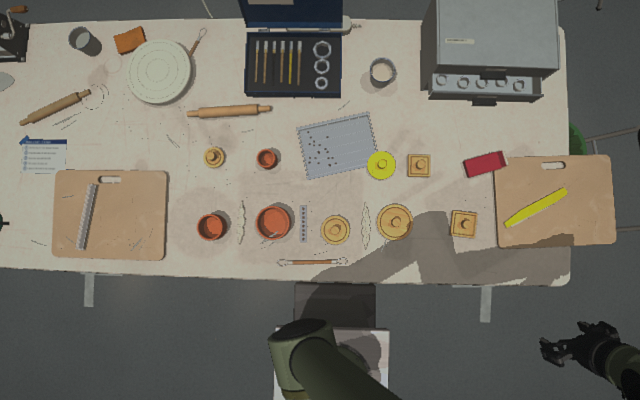

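View pics/scene0.png

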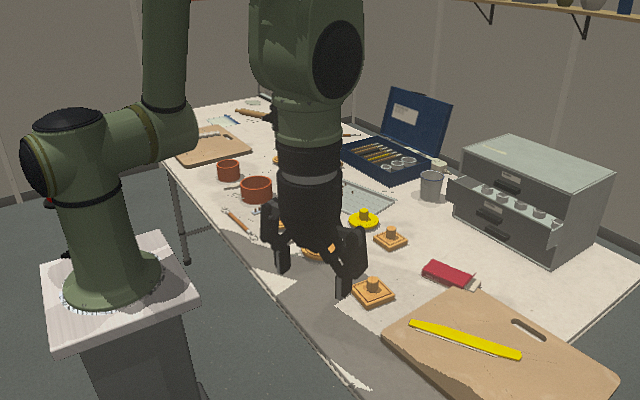

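Top view shows the lids at (214,157) small, (335,230) medium and (394,222) large. The jars are at (267,159) small, (212,227) medium and (273,222) large. The yellow decoy is at (381,165), and the stamps are at (419,165) and (463,224). The scene view agrees, with the arm clear on the right side.

```bash
cat > h.py <<'E'
import numpy as np, cv2
from scipy.spatial.transform import Rotation as Rn
from bench import bot, solve_ik, imaging
def ray(m,uv):
    d=np.array([[m["k1"],0,0,0]]).ravel()
    p=cv2.undistortPoints(np.float64([uv]).reshape(-1,1,2),m["K"],d).reshape(-1,2)
    R=Rn.from_euler("xyz",m["rotation"]).as_matrix()
    return (R@np.c_[p[:,0],-p[:,1],-np.ones(len(p))].T).T
def toplane(m,uv,z):
    v=ray(m,uv); return m["position"]+v*((z-m["position"][2])/v[:,2])[:,None]
def proj(m,P):
    R=Rn.from_euler("xyz",m["rotation"]).as_matrix()
    q=(np.atleast_2d(P)-m["position"])@R; x=np.c_[q[:,0],-q[:,1]]/-q[:,2:]
    x=x*(1+m["k1"]*(x**2).sum(1))[:,None]
    return x*m["K"][0,0]+m["K"][:2,2]
def circ(p):  # algebraic circle fit
    A=np.c_[2*p,np.ones(len(p))]; s=np.linalg.lstsq(A,(p**2).sum(1),rcond=None)[0]
    return s[:2],np.sqrt(s[2]+s[0]**2+s[1]**2)
DOWN=lambda yaw:[np.pi,0,yaw]
E
python3 - <<'E'
from h import *
m=imaging.camera_model("top"); im=cv2.imread("pics/top0.png")
for n,uv,z in [("lidS",(214,157),16),("lidM",(335,230),16),("lidL",(394,222),16),("yel",(381,165),16),("stA",(419,165),16),("stB",(463,224),16),("jarS",(267,159),50),("jarM",(212,227),50),("jarL",(273,222),50)]:
    print(n,toplane(m,[uv],z).round(0)[0][:2], im[uv[1],uv[0]-8], cv2.cvtColor(im,cv2.COLOR_BGR2HSV)[uv[1]+6,uv[0]-8])
s=bot.get_state();w=imaging.camera_model("wrist");print(w,proj(m,s["tcp_pos"]))
R=Rn.from_euler("xyz",s["orientation"]).as_matrix(); print(R.T@(w["position"]-s["tcp_pos"]), (R.T@Rn.from_euler("xyz",w["rotation"]).as_matrix()).round(3))
E
```

```text
lidS [621. 344.] [ 69 103 131] [ 25 112 180]
lidM [425.  -3.] [ 94 148 179] [ 22 116 174]
lidL [ 451. -165.] [ 91 148 180] [ 22 120 179]
yel [ 608. -126.] [ 50 185 180] [ 31 188 184]
stA [ 611. -232.] [ 70 108 142] [ 16 134 162]
stB [ 450. -356.] [ 92 150 174] [ 20 124 181]
jarS [613. 186.] [41 49 69] [ 11  78 157]
jarM [425. 330.] [ 45  62 102] [ 11 111  71]
jarL [443. 164.] [ 65  98 180] [  8 129 111]
{'K': array([[304.77130203,   0.        , 318.44146451],
       [  0.        , 304.77130203, 199.18432404],
       [  0.        ,   0.        ,   1.        ]]), 'k1': -0.04510466540385206, 'position': array([ 276.23965582, -479.7647215 ,  372.39612455]), 'rotation': array([-2.71027509e-01,  6.76065942e-04, -1.17023716e+00])} [[549.24177091 328.06394858]]
[  67.11275309   -0.17730467 -176.61160323] [[-0.     0.963  0.268]
 [ 1.     0.    -0.001]
 [-0.001  0.268 -0.963]]
```

```bash
python3 - <<'E'
from h import *
import json
for i,p in enumerate([(460,-80,220),(550,255,220)]):
    bot.move_ptp(list(p),DOWN(0)); bot.dwell(.3)
    m=imaging.camera_model("wrist"); im=imaging.capture("wrist")
    cv2.imwrite(f"pics/w{i}.png",im); json.dump({k:np.array(v).tolist() for k,v in m.items()},open(f"w{i}.json","w"))
print(bot.get_state()["t"])
E
```

```text
7.2333
```

View pics/w0.png

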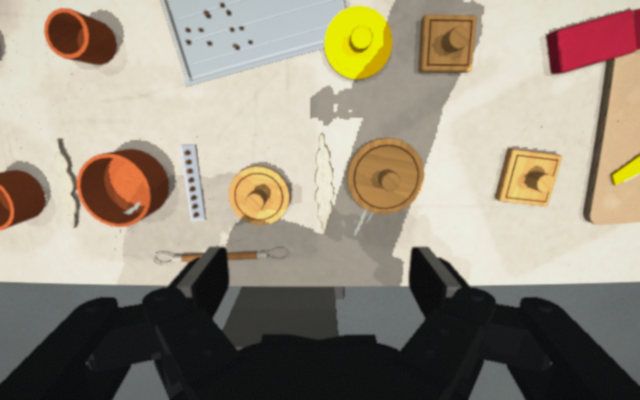

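View pics/w1.png

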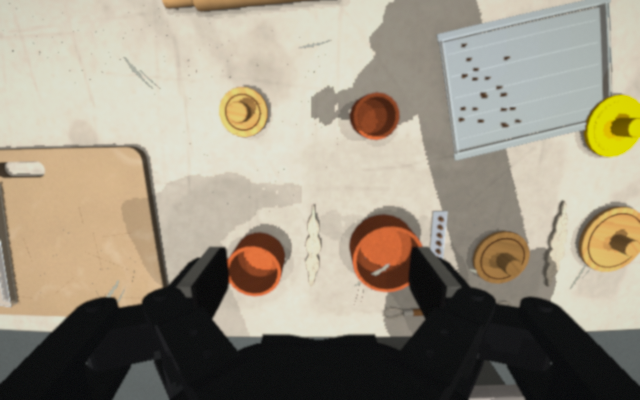

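The left wrist view (w1) has the small lid at (243,111) and the small jar at (375,116). It also has the medium jar rim at (256,270) and the large jar partly behind a finger. The right view (w0) has the medium lid at (259,194), the large lid at (386,175) and the large jar rim at (116,187).

```bash
cat >> h.py <<'E'
from scipy.optimize import least_squares
def find(im,m,seed,r,z,kind):
    hsv=cv2.cvtColor(im,cv2.COLOR_BGR2HSV); H,S,V=cv2.split(hsv)
    mk=((S>95)&((H<=12)|(H>172)) if kind=="jar" else (S>85)&(H>=10)&(H<=28)).astype(np.uint8)
    mk=cv2.morphologyEx(mk,cv2.MORPH_CLOSE,np.ones((5,5))); mk=cv2.morphologyEx(mk,cv2.MORPH_OPEN,np.ones((5,5)))
    cs,_=cv2.findContours(mk,cv2.RETR_EXTERNAL,cv2.CHAIN_APPROX_NONE)
    c=max(cs,key=lambda c:cv2.pointPolygonTest(c,[float(a) for a in seed],True))
    P=toplane(m,cv2.convexHull(c).reshape(-1,2)if 0 else c.reshape(-1,2),z)[:,:2]; c0=P.mean(0)
    for _ in range(4):
        u=c0-m["position"][:2]; u=u/max(np.linalg.norm(u),1)
        Q=P[(P-c0)@u>-0.1*r]
        f=least_squares(lambda q:np.hypot(*(Q-q).T)-r,c0,loss="soft_l1"); c0=f.x
    res=np.hypot(*(Q-c0).T)-r
    return c0.round(1),len(Q),res.mean().round(2),np.abs(res).max().round(1)
E
python3 - <<'E'
from h import *
import json
for i,l in enumerate([[("lidM",(259,194),40,16,"lid"),("lidL",(386,175),50,16,"lid"),("jarL",(116,187),46,50,"jar"),("jarS",(75,35),26,50,"jar")],
  [("lidS",(243,111),30,16,"lid"),("jarS",(375,116),26,50,"jar"),("jarM",(256,270),36,50,"jar"),("jarL",(387,256),46,50,"jar"),("lidM",(501,257),40,16,"lid")]]):
    im=cv2.imread(f"pics/w{i}.png"); m={k:np.array(v) for k,v in json.load(open(f"w{i}.json")).items()}
    for n,s,r,z,k in l: print(i,n,*find(im,m,s,r,z,k))
im=cv2.imread("pics/top0.png"); m=imaging.camera_model("top")
for n,s,r,z,k in [("lidS",(214,157),30,16,"lid"),("lidM",(335,230),40,16,"lid"),("lidL",(394,222),50,16,"lid"),("jarS",(267,159),26,50,"jar"),("jarM",(212,227),36,50,"jar"),("jarL",(273,222),46,50,"jar")]: print("top",n,*find(im,m,s,r,z,k))
E
```

```text
0 lidM [426.7  -4.3] 90 -0.25 2.1
0 lidL [ 451.8 -164.8] 114 -0.26 1.7
0 jarL [442.  163.9] 109 -0.34 2.0
0 jarS [615.  187.4] 73 -0.33 1.8
1 lidS [620.8 343.8] 77 -0.32 1.4
1 jarS [616.  192.7] 73 -0.31 1.8
1 jarM [427.1 337.4] 82 -0.25 2.7
1 jarL [443.8 172.7] 112 -2.54 12.5
1 lidM [426.4  -0.6] 79 -0.36 1.9
top lidS [620.7 343.4] 32 -0.45 3.0
top lidM [428.8  -3.3] 45 -0.39 2.9
top lidL [ 452.1 -164.3] 56 -0.46 2.6
top jarS [615.5 188.1] 27 -0.18 1.4
top jarM [426.  335.8] 40 -0.49 2.6
top jarL [442.  164.2] 52 -0.42 2.5
```

```bash
cat >> h.py <<'E'
def pick(x,y,yaw=0):
    bot.grip(.6,30); bot.move_ptp([x,y,110],DOWN(yaw))
    f=bot.movel([x,y,22],max_speed=90,threshold=12); bot.grip(0,30)
    z=bot.get_state()["tcp_pos"][2]
    bot.movel([x,y,150],max_speed=120); bot.dwell(.2); s=bot.get_state()
    print("pick",f,z.round(1),"open",round(s["opening"],3),s["gripper_force"],"t",s["t"])
def snap(c,name):
    m=imaging.camera_model(c); im=imaging.capture(c); cv2.imwrite(f"pics/{name}.png",im); return im,m
E
python3 - <<'E'
from h import *
pick(620.8,343.7)
snap("wrist","p1")
E
```

```text
pick False 22.0 open -0.002 0.0 t 11.425
```

View pics/p1.png

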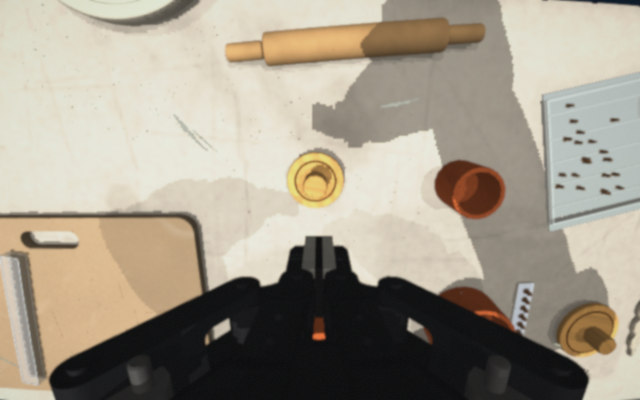

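The fingers shut on nothing. The lid is at (316,180), with the fingertips at (319,240). I'll check whether it moved or was missed.

```bash
python3 - <<'E'
from h import *
im=cv2.imread("pics/p1.png");m=imaging.camera_model("wrist");s=bot.get_state()
print(s["tcp_pos"],s["orientation"],proj(m,s["tcp_pos"]),m["position"])
print(find(im,m,(316,180),30,16,"lid"),find(im,m,(470,190),26,50,"jar"))
R=Rn.from_euler("xyz",s["orientation"]).as_matrix()
for d in (19,): print(proj(m,s["tcp_pos"]-d*R[:,2]))
im,mt=snap("top","t1")
print(proj(mt,s["tcp_pos"]))
print(find(im,mt,proj(mt,[620.8,343.7,16])[0],30,16,"lid"))
E
```

```text
[620.49487832 343.5637666  149.30631595] [3.14115788e+00 9.86607005e-04 2.51606768e-05] [[318.05163197 227.34866402]] [687.76366344 343.52368611 325.81534102]
(array([623.4, 346.7]), 86, np.float64(-0.26), np.float64(1.8)) (array([617. , 192.8]), 79, np.float64(-0.3), np.float64(1.7))
[[318.03681763 239.49375105]]
[[197.3783542  149.02193513]]
(array([620.7, 343.5]), 32, np.float64(-0.34), np.float64(2.7))
```

Top view says the lid hasn't moved. The pads sit higher when partly open, so the grip only caught the top of the knob. I'll go lower, with a touch stop.

```bash
cat >> h.py <<'E'
def pick(x,y,yaw=0,zmin=8):
    bot.grip(.45,40); bot.move_ptp([x,y,80],DOWN(yaw))
    f0=bot.movel([x,y,32],max_speed=80,threshold=8)
    f=bot.movel([x,y,zmin],max_speed=25,threshold=4) if not f0 else None
    z=bot.get_state()["tcp_pos"][2]; bot.movel([x,y,z+2.5],max_speed=30)
    bot.grip(0,40); s=bot.get_state()
    print("touch",f0,f,z.round(1),"open",round(s["opening"],3),s["gripper_force"])
    bot.movel([x,y,150],max_speed=120); bot.dwell(.2); s=bot.get_state()
    print("lifted: open",round(s["opening"],3),s["gripper_force"],s["contact_force"].round(2),"t",s["t"])
    return z+2.5
E
python3 - <<'E'
from h import *
pick(622,344.5)
snap("wrist","p2")
E
```

```text
touch False False 8.2 open -0.002 0.0
lifted: open 0.003 0.0 [ 0.63 -0.42 -0.9 ] t 16.425
```

View pics/p2.png

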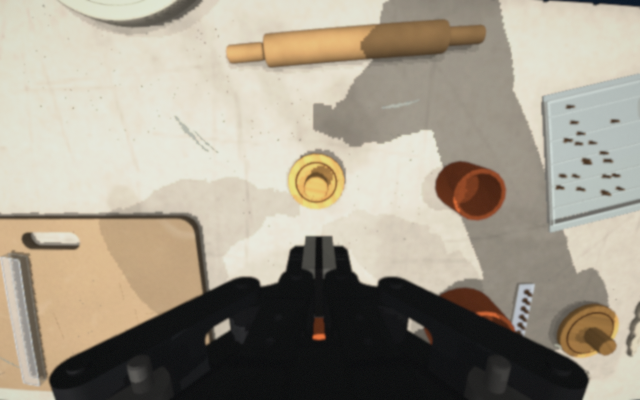

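It closed at z=10 with no contact at all, so the tips aren't where the TCP says. I'll look from the side while low.

```bash
python3 - <<'E'
from h import *
bot.grip(.45); print(bot.movel([622,344.5,20],max_speed=120,threshold=8))
a,_=snap("wrist","q1"); b,m=snap("scene","q2")
print(bot.get_state()["tcp_pos"],bot.get_state()["opening"])
u,v=proj(m,[622,344,30])[0].astype(int); print(u,v)
c=b[max(v-70,0):v+50,u-80:u+80]
cv2.imwrite("pics/q3.png",np.hstack([cv2.resize(a,(400,250)),cv2.resize(c,(333,250),interpolation=cv2.INTER_CUBIC)]))
E
```

```text
False
[622.81749296 344.83372276  21.16696694] 0.4467337036472502
280 153
```

View pics/q3.png

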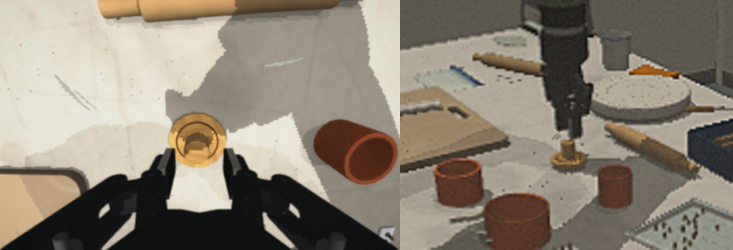

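The fingertips really end about 35–40 mm short of the reported TCP and are hovering just above the knob. I'll probe downwards from here until the tips touch the disc.

```bash
python3 - <<'E'
from h import *
bot.movel([621.5,344.5,8],max_speed=60,threshold=8)
f=bot.movel([621.5,344.5,-32],max_speed=20,threshold=4); s=bot.get_state(); print(f,s["tcp_pos"],s["contact_force"])
a,_=snap("wrist","r1"); b,m=snap("scene","r2")
u,v=280,153
c=b[v-70:v+50,u-80:u+80]
cv2.imwrite("pics/r3.png",np.hstack([cv2.resize(a,(400,250)),cv2.resize(c,(333,250),interpolation=cv2.INTER_CUBIC)]))
E
```

```text
True [621.41451939 344.46698439 -20.02177387] [ 0.0277841  -0.16061195  4.53315743]
```

View pics/r3.png

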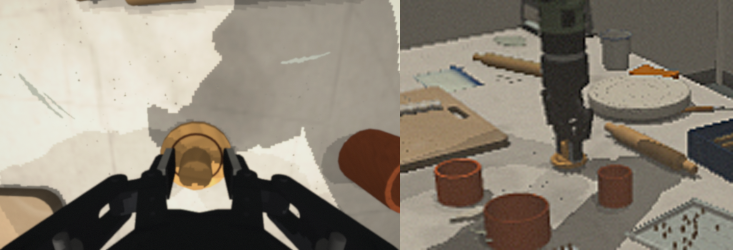

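The tips straddle the knob and touched the disc at TCP z = −20, so the real tips are about 36 mm behind the reported TCP. Raising slightly and gripping.

```bash
python3 - <<'E'
from h import *
bot.movel([621.5,344.5,-15],max_speed=30); bot.grip(0,40); s=bot.get_state(); print(s["opening"],s["gripper_force"],s["contact_force"].round(2),s["tcp_pos"])
bot.movel([621.5,344.5,100],max_speed=120); bot.dwell(.2); s=bot.get_state(); print(s["opening"],s["gripper_force"],s["contact_force"].round(2),s["t"])
a,_=snap("wrist","s1"); b,m=snap("scene","s2")
u,v=280,123
c=b[v-70:v+50,u-80:u+80]
cv2.imwrite("pics/s3.png",np.hstack([cv2.resize(a,(400,250)),cv2.resize(c,(333,250),interpolation=cv2.INTER_CUBIC)]))
E
```

```text
0.2646765909769144 39.18208301067352 [ 0.17 -0.43  0.23] [621.46197193 344.50311481 -15.1051649 ]
0.2625013466541006 39.15562391281128 [-0.89  0.44 -1.45] 21.9667
```

View pics/s3.png

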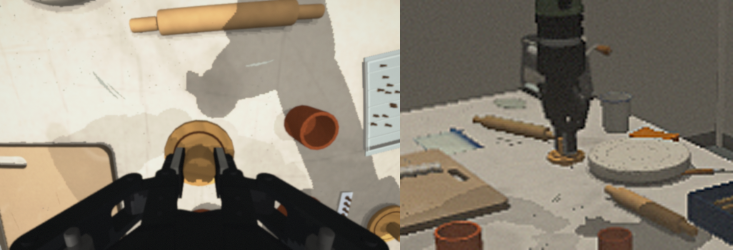

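Lid is held level (opening 0.26). Placing it on the small jar.

```bash
cat >> h.py <<'E'
def place(x,y,zg,name):
    bot.movel([x,y,100],max_speed=150); bot.movel([x,y,zg+42+7],max_speed=80)
    f=bot.movel([x,y,zg+42-6],max_speed=15,threshold=2.5); s=bot.get_state()
    print("contact",f,(s["tcp_pos"][2]-zg-42).round(1),s["contact_force"].round(2),s["wrist_torque"].round(2))
    bot.grip(.45); bot.movel([x,y,120],max_speed=120); print("t",bot.get_state()["t"])
def pick(x,y):
    bot.move_ptp([x,y,60],DOWN(0))
    if bot.movel([x,y,-8],max_speed=80,threshold=8): raise SystemExit("early contact")
    f=bot.movel([x,y,-26],max_speed=20,threshold=4); z=bot.get_state()["tcp_pos"][2]
    bot.movel([x,y,z+4],max_speed=30); bot.grip(0,40); zg=bot.get_state()["tcp_pos"][2]
    bot.movel([x,y,100],max_speed=120); s=bot.get_state()
    print("touch",f,z.round(1),"zg",zg.round(1),"open",s["opening"].round(3),s["gripper_force"])
    return zg
E
python3 - <<'E'
from h import *
place(615.3,190,-15,"S")
bot.move_ptp([520,60,130],DOWN(0)); bot.dwell(.2)
a,ma=snap("wrist","u1"); b,m=snap("top","u2"); c,mc=snap("scene","u4")
t=lambda im,m,p,h:im[int(proj(m,p)[0][1])-h:int(proj(m,p)[0][1])+h,int(proj(m,p)[0][0])-h:int(proj(m,p)[0][0])+h]
P=[615,190,50]
cv2.imwrite("pics/u3.png",np.hstack([cv2.resize(a,(480,300)),cv2.resize(t(c,mc,P,30),(300,300),interpolation=cv2.INTER_CUBIC)]))
print("lid",find(b,m,proj(m,[615.3,190,58])[0],30,58,"lid"),"w",find(a,ma,proj(ma,[615.3,190,58])[0],30,58,"lid"),
 "jarL",find(a,ma,proj(ma,[442,164,50])[0],46,50,"jar"),"lidM",find(a,ma,proj(ma,[427,-3,16])[0],40,16,"lid"))
E
```

```text
contact True -0.2 [0.06 0.22 4.29] [-0.    0.09  0.  ]
t 26.0167
lid (array([721.3, 368. ]), 44, np.float64(-1.24), np.float64(25.8)) w (array([614.3, 187. ]), 117, np.float64(-0.35), np.float64(1.7)) jarL (array([475.8, 167.8]), 147, np.float64(-2.97), np.float64(29.6)) lidM (array([435.8,   1.8]), 44, np.float64(-2.3), np.float64(17.9))
```

View pics/u3.png

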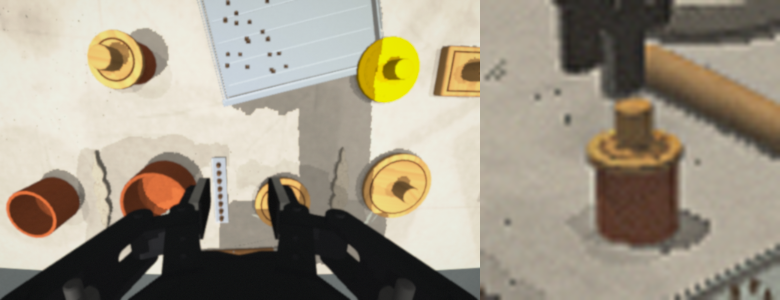

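The small lid lies flat on its jar, with contact at the expected height. Medium next.

```bash
python3 - <<'E'
from h import *
zg=pick(427,-3)
if bot.get_state()["opening"]>.2: place(426.5,336.3,zg,"M")
bot.move_ptp([470,30,130],DOWN(0)); bot.dwell(.2)
a,ma=snap("wrist","v1"); c,mc=snap("scene","v4")
p=proj(mc,[426,336,50])[0].astype(int); c=c[p[1]-40:p[1]+40,p[0]-40:p[0]+40]
cv2.imwrite("pics/v3.png",np.hstack([cv2.resize(a,(480,300)),cv2.resize(c,(300,300),interpolation=cv2.INTER_CUBIC)]))
E
```

```text
Traceback (most recent call last):
  File "h.py", line 63, in pick
    print("touch",f,z.round(1),"zg",zg.round(1),"open",s["opening"].round(3),s["gripper_force"])
                                                       ^^^^^^^^^^^^^^^^^^
AttributeError: 'float' object has no attribute 'round'
```

```bash
sed -i 's/s\["opening"\].round(3)/s["opening"]/' h.py; python3 - <<'E'
from h import *
s=bot.get_state(); print(s["tcp_pos"],s["opening"],s["gripper_force"],s["t"])
if s["opening"]>.2: place(426.5,336.3,-15.5,"M")
bot.move_ptp([470,30,130],DOWN(0)); bot.dwell(.2)
a,ma=snap("wrist","v1"); c,mc=snap("scene","v4")
p=proj(mc,[426,336,50])[0].astype(int); c=c[p[1]-40:p[1]+40,p[0]-40:p[0]+40]
cv2.imwrite("pics/v3.png",np.hstack([cv2.resize(a,(480,300)),cv2.resize(c,(300,300),interpolation=cv2.INTER_CUBIC)]))
E
```

```text
[426.35187477  -2.89281708  99.36778714] 0.27006595061230915 39.1709178686142 35.2583Traceback (most recent call last):
  File "<stdin>", line 3, in <module>
  File "h.py", line 53, in place
    bot.movel([x,y,100],max_speed=150); bot.movel([x,y,zg+42+7],max_speed=80)
    ~~~~~~~~~^^^^^^^^^^^^^^^^^^^^^^^^^
bench.IKError: the arm cannot follow that straight line within its joint ranges
```

```bash
sed -i 's/    bot.movel(\[x,y,100\],max_speed=150); bot/    bot.move_ptp([x,y,100],DOWN(0)); bot/' h.py; python3 - <<'E'
from h import *
bot.movel([426.4,-2.9,130])
for yaw in (0,.5,-.5): print(yaw,solve_ik([426.5,336.3,100],DOWN(yaw)),solve_ik([426.5,336.3,20],DOWN(yaw)))
place(426.5,336.3,-15.5,"M")
bot.move_ptp([470,30,130],DOWN(0)); bot.dwell(.2)
a,ma=snap("wrist","v1"); c,mc=snap("scene","v4")
p=proj(mc,[426,336,50])[0].astype(int); c=c[p[1]-40:p[1]+40,p[0]-40:p[0]+40]
cv2.imwrite("pics/v3.png",np.hstack([cv2.resize(a,(480,300)),cv2.resize(c,(300,300),interpolation=cv2.INTER_CUBIC)]))
E
```

```text
0 [ 0.5317694   0.39796401 -0.35174698  0.82108534  0.         -2.60982326] [ 0.5317694   0.49680354 -0.43601306  0.63797972  0.         -2.60982326]
0.5 [ 0.5317694   0.39796401 -0.35174698  0.82108534  0.         -3.10982326] [ 0.5317694   0.49680354 -0.43601306  0.63797972  0.         -3.10982326]
-0.5 [ 0.5317694   0.39796401 -0.35174698  0.82108534  0.         -2.10982326] [ 0.5317694   0.49680354 -0.43601306  0.63797972  0.         -2.10982326]
contact True -0.6 [1.01 0.95 3.82] [-0.05  0.14  0.03]
t 42.9917
```

View pics/v3.png

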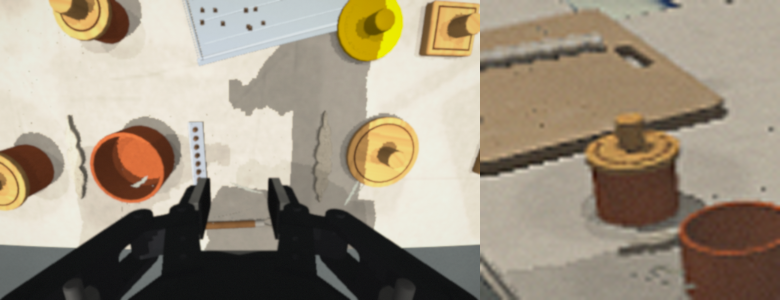

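The medium lid is flat on its jar. Large next, with targets lid (452,−164.6) and jar (442,164).

```bash
python3 - <<'E'
from h import *
zg=pick(452,-164.6)
if bot.get_state()["opening"]<.2: raise SystemExit("missed")
bot.movel([452,-164.6,130])
place(442.3,164.1,zg,"L")
bot.move_ptp([520,-100,180],DOWN(0)); bot.dwell(.2)
b,m=snap("top","x2"); c,mc=snap("scene","x4")
p=proj(mc,[442,164,50])[0].astype(int); c=c[p[1]-45:p[1]+45,p[0]-45:p[0]+45]
cv2.imwrite("pics/x3.png",np.hstack([cv2.resize(b[130:270,180:404],(480,300),interpolation=cv2.INTER_CUBIC),cv2.resize(c,(300,300),interpolation=cv2.INTER_CUBIC)]))
for P,r in [((615.3,190,58),30),((426.5,336.3,58),40),((442.3,164.1,58),50)]: print(find(b,m,proj(m,P)[0],r,58,"lid"))
print(bot.get_state()["t"])
E
```

```text
touch True -20.1 zg -16.1 open 0.2685641349038519 39.197877645492554
contact True -0.0 [-0.72  0.02  3.98] [-0.06  0.17  0.03]
t 59.8333
(array([613.7, 187.4]), 33, np.float64(-0.34), np.float64(2.4))
(array([425.8, 332.3]), 46, np.float64(-0.51), np.float64(2.9))
(array([442.2, 161.3]), 56, np.float64(-0.54), np.float64(3.4))
64.8667
```

View pics/x3.png

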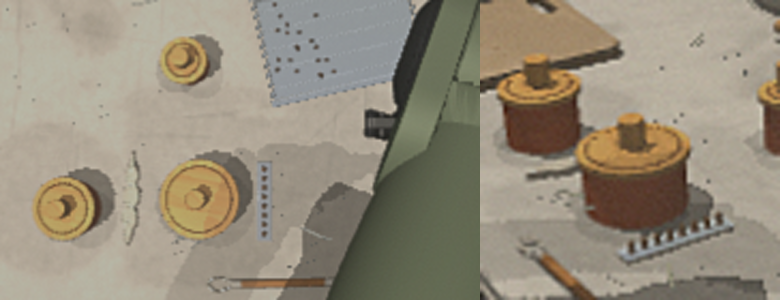

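All three lids lie flat on their jars and the gripper is clear, so I'm handing in.

```bash
python3 -c "
from bench import bot
print(bot.sign_off())"
```

```text
the job is handed in; nothing more can be done
None
```

All three jars are closed with their own lids lying flat on the rims; stamps and the yellow look-alike were not touched, and the job was handed in at about 65 s with the gripper open and clear.

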